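Hold the vacuum sealer's lever at its third step

TASK

On the packing table, lift the hinged lid of the vacuum sealer's control well by its bar and open it right back until it rests on its stop by itself. Then press the spring-return lever inside the well down with the fingers, past its first two clicks to the third and last one, and keep it there: finish while still holding the lever down, since it springs back up when let go. Leave the jar, bowl, tub, tape, scoop and spray bottle where they are.

Things in the scene. Friction and masses are not known exactly. Their poses are not given: they have to be found in the camera images.
- unit: The vacuum sealer, fixed to the table (its place and yaw vary). Origin on the table under the centre of the control well; its -x side faces the robot, z up. The well is an open-topped steel box 150 mm (x) by 200 mm (y) by 110 mm high with 5 mm walls; on its +y side stands a white pump block reaching from y = 100 to 280 mm, x = -85 to 105 mm, 125 mm high. Nothing stands on the block but the jar.
- lid (a joint): Angle of the well's lid, rad: 0 shut (lying on the rim), grows as its front edge goes up and over, 1.85 on its stop, leaning back beyond upright. It falls shut by its weight below about 1.57 and falls gently open to the stop beyond about 1.65. Its hinge is slightly damped.
- lid_bar (a point): Middle of the straight round steel bar (10 mm thick, 100 mm long, along the unit's y) by which the lid is lifted. It is held 35 mm ahead of the lid's front edge, in the lid's own plane, by an arm at each end, so a finger fits between bar and lid. 187 mm from the hinge line; 113 mm above the table when shut. The lid is an aluminium plate 152 x 200 x 6 mm, about 0.3 kg.
- lid_hinge (a point): Middle of the lid's hinge line, on the far (+x) upper rim of the well, 75 mm from the unit's origin along its x and 110 mm above the table. The hinge runs along the unit's y.
- lever (a joint): Angle of the lever, rad: 0 up at rest, grows as its tip is pressed down. Clicks (detents) at about 0.22, 0.44 and 0.66; hard stop at 0.68. A return spring brings it back to 0 from every click when let go. Pressed at the tip it takes about 4 to 9.5 N, jumping up by some 3 N just beyond each click and easing off towards the next.
- lever_tip (a point): Middle of the lever's cross bar, a black round bar 14 mm thick and about 58 mm long along the unit's y, in the middle of the well and under the lid. It is 80 mm from the pivot on the robot's side of it. At rest it is 88 mm above the table; at the third click it is 36 mm above the table (52 mm lower), at nearly the same place seen from above: pressed straight down, it moves less than 6 mm sideways. Below it the well is free down to its floor, 12 mm above the table.
- lever_pivot (a point): Lever's pivot, the centre of its round black dial hub (52 mm across, 30 mm wide), 45 mm from the unit's origin along its +x and 62 mm above the table; the axis runs along the unit's y.
- jar: Bystander: jar 60 mm across, 75 mm high, on top of the pump block. Origin under its centre.
- bowl: Bystander: steel bowl 130 mm across, 55 mm high. Origin under its centre.
- tub: Bystander: open white tub 110 x 150 x 50 mm. Origin under its centre.
- tape: Bystander: roll of clear tape lying flat, 100 mm across, 25 mm high. Origin under its centre.
- scoop: Bystander: steel spoon lying on the table in front of the unit, roughly across it. Origin near its middle.
- spray: Bystander: bottle 66 mm across, 170 mm high. Origin under its centre.

How it is judged:
By the outcome, as a careful person would: the job done as asked, in the order asked, and still so for the second after the job is handed in, while the arm keeps its last pose, push and grip.
It also fails if it takes over 58 s, if anything falls off the work surface, if the arm or the gripper's body presses on something with over 40 N, if the wrist force passes 120 N, or if a joint passes its speed limit or range.

ROBOT

A 6-joint arm with a two-finger parallel gripper is mounted at the origin on the work surface. World frame = base frame: x ahead of the robot, y to its left, z up, the work surface at z = 0. Lengths are in mm, angles in rad, forces in N, time in s.
With the tool pointing down it reaches from about 300 to 825 mm from the base axis. Payload 5.4 kg.
Tool frame: the origin (TCP) lies midway between the tips of the shut fingers; the grasp point (between the pads) lies 19 mm behind it; z points along the fingers, y is the line along which they close (so a half turn about z gives the same grasp; the last joint's range is limited). The gripper opens to 92 mm and grips with 3 to 60 N. Pads are 20 mm wide; open, the fingers measure 128 mm over their backs; the gripper's body (75 mm by 189 mm) begins 69 mm behind the grasp point.
Start: joints at [0.994, 0.158, 1.597, -0, 1.386, -0.21], TCP at [206.221, 536.73, 214.601] pointing down, gripper open.
Joint ranges: [-2.91, 2.91], [-0.94, 2.29], [0.18, 2.7], [-1.29, 4.43], [0.17, 2.64], [-3, 3]. Speed limits (rad/s): [2.57, 2.57, 3.14, 3.14, 3.14, 3.14].

INTERFACE

Orientations are given as [roll, pitch, yaw] about the fixed x, y, z axes, in that order (R = Rz(yaw) Ry(pitch) Rx(roll)).
In Python, from cell import get_state, get_image, camera_info, env, recognise gives the robot as it stands.
- The arm moves only by the shell command python3 -m pendant 'ROWS'. ROWS is text: rows parted by semicolons, each of 7 numbers parted by spaces: the shift along the tool's x, y, z in m, then the turn, a rotation vector about the tool's x, y, z in degrees, then the opening, from 0 (shut) to 1 (fully open). A call has 1 to 12 rows; each row shifts and turns the commanded pose from where the row before left it, along the tool's axes as they then stand; what a row does not reach is not made up. A row lasts 1/8 s, in which the tool goes at most 62.5 mm and 10.7 degrees, less where a joint would pass 70% of its speed; a pose out of reach is approached as far as the arm can. A call with a gripper value outside its range is refused whole. The fingers move at their own pace and stop on an object; the grip force is fixed at half the most. Time passes only in rows, so rows that do not move let the fingers close. It gives the time, the measured TCP pose, the force, the opening and the grip force at its end, in the units of the state.
- get_state(): the state, without advancing time (a new reading comes with each control period).
- get_image(name): name is "scene" or "side" or "wrist"; returns (picture, depth): 480x640x3 uint8, blue, green, red; 480x640 float32, mm along the optical axis (not along the pixel's ray), 0 where there is no reading.
- camera_info(name): a dict with "fx", "fy", "cx", "cy" (pixels), "R" (3x3) and "t" (3): a world point X has camera coordinates R X + t; the wrist camera has in their place "T_tool_cam" (4x4, takes a point from camera to tool coordinates, whose origin is the TCP and whose axes are the flange's). Camera axes: x right, y down, z forward; pixel columns grow to the right and rows downward; lengths in mm; the calibration is good to about 2 mm. A picture is of the moment at which its call begins: read the wrist's pose just before it. camera_info takes no time and is no camera call.
- env.sign_off(): hands the job in; it is judged then, once.
Trained networks look in the newest picture that a camera, given by its name, has taken for a name from the list of things; names that differ only in an ending like _2 or _b are one class to them, and where a whole thing is asked for, a point or a joint stands for the part that bears it (a point fixed in the world has none). Each returns a list of dicts, best first, with "confidence" (0 to 1); they miss things now and then, are a little off and sometimes report something else, mostly with a low value. They report only what shows in the picture. A call takes as long as a camera call.
- recognise(camera, thing): "box" ([left, top, right, bottom] in pixels, round what is visible of it).
The state is a dict: "clock": time; "joints": joint angles; "joint_vel": joint speeds; "joint_efforts": joint torques, N m; "tool_pos": TCP position; "tcp_rot": TCP orientation; "wrist_force": force on the tool from outside, world axes, zero at the start; "torque": the same for the moment, N m; "gripper_width": opening from 0.0 (shut) to 1.0 (fully open); "grasp_force": force on a finger pad.
Only numpy, scipy, OpenCV 4.12 (cv2) and the standard library are available. Lean on these libraries where they do the work, as an engineer would, in place of code of your own. Each camera call takes 0.05 s, during which the arm holds its last target. There are 200 camera calls.

## Working session

There is one attempt and no reset: what is moved stays moved. The work goes in short steps, Python scripts to look and compute and a shell command to move; the robot and the scene stay as the last step left them, time stands still between calls to the robot, and variables do not carry over. Pictures are saved under pics/ and viewed, at most 10 in all, crops included, and the job is handed in when it is done.

```bash
mkdir -p pics; ls; cat > h.py <<'E'
import numpy as np, cv2
from scipy.spatial.transform import Rotation as Ro
from cell import get_state, get_image, camera_info, env, recognise
def cam(name, s=None):
    c=camera_info(name)
    if 'R' in c: R=np.array(c['R']);t=np.array(c['t']);return c,R.T,-R.T@t
    s=s or get_state(); T=np.array(c['T_tool_cam'])
    Rt=Ro.from_euler('xyz',s['tcp_rot']).as_matrix()
    return c,Rt@T[:3,:3],Rt@T[:3,3]+np.array(s['tool_pos'])
def pts(name,depth,s=None):
    c,R,p=cam(name,s); v,u=np.mgrid[:480,:640]
    q=np.dstack([(u-c['cx'])/c['fx']*depth,(v-c['cy'])/c['fy']*depth,depth])
    return q@R.T+p
E
python3 - <<'E'
from h import *
print(get_state())
ims=[]
for n in ['scene','side']:
    im,d=get_image(n); P=pts(n,d); np.save(f'pics/{n}.npy',P); cv2.imwrite(f'pics/{n}0.png',im)
    for th in ['unit','lid','lid_bar','jar','bowl','tub','tape','scoop','spray']:
        for r in recognise(n,th)[:2]:
            b=np.array(r['box']).astype(int); u,v=(b[0]+b[2])//2,(b[1]+b[3])//2
            print(n,th,b,round(r['confidence'],2),P[min(v,479),min(u,639)].round())
E
```

```text
pics
{'clock': 0.0, 'joints': array([ 9.93893281e-01,  1.59001096e-01,  1.59826490e+00, -2.21311550e-05,
        1.38620084e+00, -2.10102482e-01]), 'joint_vel': array([-0.00037269, -0.00025292,  0.00035154, -0.0015656 ,  0.00095291,
       -0.0005231 ]), 'joint_efforts': array([ 2.11011815e-03, -3.85572374e+01, -3.22112989e+01,  7.02098454e-02,
        3.77021637e-02, -9.12776022e-05]), 'tool_pos': array([205.88199934, 536.1893367 , 213.62951174]), 'tcp_rot': array([-3.13975515e+00, -3.69609363e-04,  2.77479583e+00]), 'wrist_force': array([-0.02390622,  0.36713792,  0.59167576]), 'torque': array([ 0.02897452, -0.01844584,  0.01181213]), 'grasp_force': 0.0, 'gripper_width': 1.0033965327788257}
scene unit [233 138 411 321] 0.92 [599.  73. 115.]
scene lid [234 183 364 279] 0.69 [568.  45. 114.]
scene lid_bar [235 184 363 280] 0.59 [570.  43. 114.]
scene jar [322 113 357 164] 0.98 [511. 247. 175.]
scene bowl [163 313 243 383] 0.73 [ 540. -190.    3.]
scene bowl [184 223 253 291] 0.4 [425. -38.  19.]
scene tub [232 334 336 454] 0.74 [ 705. -169.    5.]
scene tape [266 160 302 194] 0.7 [355. 246.  -2.]
scene scoop [187 221 255 294] 0.67 [428. -34.  16.]
scene spray [360 103 391 145] 0.61 [508. 393. 129.]
side unit [267 176 387 376] 0.72 [539. 216. 123.]
side lid [277 175 381 257] 0.9 [546.  69. 116.]
side lid_bar [278 175 383 253] 0.81 [544.  62. 114.]
side jar [330 266 371 318] 0.64 [498. 296. 199.]
side bowl [305 131 360 177] 0.83 [ 560. -233.    7.]
side tub [236 136 297 198] 0.96 [ 717. -178.    4.]
side tape [385 301 440 353] 0.56 [376. 234.  -0.]
side scoop [378 187 405 257] 0.65 [415. -21.   6.]
side spray [318 360 359 430] 0.65 [506. 430. 125.]
```

```bash
python3 - <<'E'
import cv2,numpy as np
a=cv2.imread('pics/scene0.png')[90:390,130:430];b=cv2.imread('pics/side0.png')[120:420,200:500]
cv2.imwrite('pics/v1.png',cv2.resize(np.hstack([a,b]),(800,400)))
# lid plane: yaw from points at z 105..120
for n in ['scene','side']:
    P=np.load(f'pics/{n}.npy').reshape(-1,3)
    for lo,hi in[(108,121),(122,135)]:
        m=(P[:,2]>lo)&(P[:,2]<hi)&(abs(P[:,0]-570)<180)&(abs(P[:,1]-100)<250)
        Q=P[m]; r=cv2.minAreaRect(Q[:,:2].astype(np.float32)); print(n,lo,len(Q),r,np.median(Q,0).round())
E
```

```text
scene 108 7997 ((549.115478515625, 147.0305633544922), (210.35289001464844, 392.0159912109375), 3.35685133934021) [572.  53. 115.]
scene 122 4005 ((544.5001831054688, 247.69363403320312), (186.4847412109375, 178.69676208496094), 10.218964576721191) [561. 229. 124.]
side 108 6949 ((547.5179443359375, 151.04359436035156), (211.2738037109375, 394.0388488769531), 2.8733315467834473) [559.  80. 115.]
side 122 6901 ((543.240478515625, 253.2973175048828), (187.30601501464844, 179.01019287109375), 10.229525566101074) [556. 267. 124.]
```

View pics/v1.png

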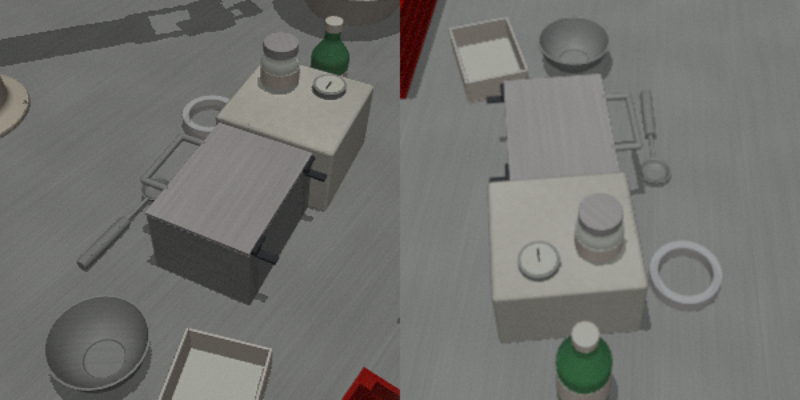

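The picture shows the shut lid with its bar frame facing the robot (scene crop about (175,165), side crop (625,120)). The scoop lies just in front of the bar, and the jar is on the block. From the block rectangle, the unit's yaw is about 10.2°, its origin is about (568, 61) and the bar is about (457, 41). I'll move above the bar.

```bash
R='-0.0343 -0.031 -0.0042 0 0 0 1'; unset R
python3 -m pendant '-0.034 -0.031 -0.005 0 0 0 1;-0.034 -0.031 -0.005 0 0 0 1;-0.034 -0.031 -0.005 0 0 0 1;-0.034 -0.031 -0.005 0 0 0 1;-0.034 -0.031 -0.005 0 0 0 1;-0.034 -0.031 -0.005 0 0 0 1;-0.034 -0.031 -0.005 0 0 0 1;-0.034 -0.031 -0.005 0 0 0 1;-0.034 -0.031 -0.005 0 0 0 1;-0.034 -0.031 -0.005 0 0 0 1;-0.034 -0.031 -0.005 0 0 0 1;-0.034 -0.031 -0.005 0 0 0 1'
python3 -m pendant '0 0 0 0 0 9.8 0.6;0 0 0 0 0 9.8 0.4;0 0 0 0 0 9.8 0.25;0 0 0 0 0 9.8 0.25;0 0 0 0 0 9.8 0.25;0 0 0 0 0 9.8 0.25;0 0 0 0 0 0 0.25;0 0 0 0 0 0 0.25'
python3 - <<'E'
from h import *
s=get_state(); im,d=get_image('wrist'); P=pts('wrist',d,s); np.save('pics/w1.npy',P); cv2.imwrite('pics/w1.png',im)
print(s['tool_pos'],s['tcp_rot'],s['joints'],s['gripper_width'])
for r in recognise('wrist','lid_bar')[:2]: print(r)
Q=P.reshape(-1,3)
m=(d.ravel()>0)&(Q[:,2]>100)&(Q[:,2]<125)&(Q[:,0]<480)&(abs(Q[:,1]-40)<90)
Q=Q[m]; print(len(Q),cv2.minAreaRect(Q[:,:2].astype(np.float32)),np.percentile(Q,[2,50,98],axis=0).round(1))
E
```

```text
clock: 2.5
tool_pos: [454.2, 41.7, 275.0]
tcp_rot: [3.141, 0.001, 2.775]
wrist_force: [0.0, 1.0, -0.8]
gripper_width: 1.0
grasp_force: 0.0
clock: 3.5
tool_pos: [453.7, 43.1, 274.6]
tcp_rot: [3.142, 0.0, 1.751]
wrist_force: [-0.2, 0.6, 0.4]
gripper_width: 0.249
grasp_force: 0.0
[453.66143981  43.14208769 274.63745045] [3.14154878e+00 5.43714166e-05 1.75135194e+00] [-1.71402514e-01 -1.97147302e-01  1.82940310e+00 -3.59800270e-05
  1.50927692e+00 -3.51955915e-01] 0.2494689515288099
{'box': [322.4, 101.0, 562.5, 330.1], 'confidence': 0.72}
1934 ((461.7922058105469, 59.58097457885742), (36.42806625366211, 140.7315216064453), 0.01556399930268526) [[445.9  -7.8 114. ]
 [459.2  59.8 117.4]
 [479.3 122.1 119.3]]
```

View pics/w1.png

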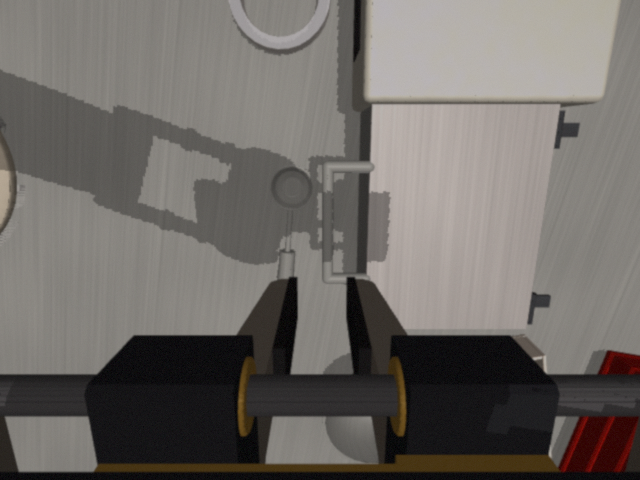

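The bar shows as a vertical line at column 328, rows 165–280, parallel to the pad line. The scoop bowl is at (292,187), to its left. I'll measure the bar's line here and again after going lower.

```bash
cat > bar.py <<'E'
from h import *
import sys
s=get_state(); im,d=get_image('wrist'); P=pts('wrist',d,s); cv2.imwrite(sys.argv[1],im)
print(s['tool_pos'].round(1),s['tcp_rot'].round(3),s['wrist_force'].round(1))
def off(x): # world -> tool
    return Ro.from_euler('xyz',s['tcp_rot']).inv().apply(np.array(x)-s['tool_pos']).round(1)
b=recognise('wrist','lid_bar'); print([ (r['box'],r['confidence']) for r in b[:2]])
ex=np.array([np.cos(.178),np.sin(.178)]);ey=np.array([-ex[1],ex[0]])
Q=P.reshape(-1,3); Q=Q[d.ravel()>0]; q=np.c_[(Q[:,:2]-[568,61])@ex,(Q[:,:2]-[568,61])@ey,Q[:,2]]
m=(q[:,2]>100)&(q[:,2]<125)&(q[:,0]>-140)&(q[:,0]<-84)&(abs(q[:,1])<80)
B=q[m]; print('frame part',len(B),np.percentile(B,[1,50,99],axis=0).round(1))
c=B[(abs(B[:,1]-np.mean(np.percentile(B[:,1],[1,99])))<30)]; print('bar mid part',len(c),np.percentile(c,[3,50,97],axis=0).round(1))
k=np.polyfit(c[:,1],c[:,0],1); print('slope',k)
xu=np.median(c[:,0]); yu=np.mean(np.percentile(B[:,1],[1,99])); w=np.r_[np.array([568,61])+xu*ex+yu*ey,np.percentile(c[:,2],90)-5]
print('bar centre world',w.round(1),'in tool',off(w))
l=q[(q[:,2]>108)&(q[:,2]<122)&(q[:,0]>-84)&(q[:,0]<100)&(abs(q[:,1])<95)]; print('lid',np.percentile(l,[1,50,99],axis=0).round(1))
E
python3 bar.py pics/w2.png
```

```text
[453.7  43.2 274.6] [-3.142 -0.     1.75 ] [-0.5 -1.2  0.1]
[([322.9, 100.1, 560.3, 331.8], 0.65), ([225.8, 2.7, 328.8, 54.3], 0.17)]
frame part 1912 [[-116.8  -52.2  113.7]
 [-110.3   11.1  117.4]
 [ -84.9   55.8  119.6]]
bar mid part 746 [[-116.7  -26.6  114.4]
 [-112.4    3.   117.5]
 [-107.8   30.1  119.3]]
slope [ 1.74170596e-03 -1.12311202e+02]
bar centre world [457.1  42.9 113.7] in tool [ -0.9   3.3 160.9]
lid [[-76.6 -92.1 114.4]
 [  0.8  13.5 116.2]
 [ 74.7  93.9 117.9]]
```

```bash
python3 -m pendant '0 0.0033 0.03 0 0 0 0.25;0 0 0.03 0 0 0 0.25;0 0 0.03 0 0 0 0.25;0 0 0.02 0 0 0 0.25;0 0 0.01 0 0 0 0.25;0 0 0 0 0 0 0.25'
python3 bar.py pics/w3.png
```

```text
clock: 4.45
tool_pos: [456.7, 43.8, 154.4]
tcp_rot: [-3.141, -0.0, 1.749]
wrist_force: [-0.1, -0.1, 0.6]
gripper_width: 0.252
grasp_force: 0.0
[456.7  43.8 154.4] [-3.141 -0.     1.749] [-0.1 -0.1  0.6]
[([316.1, 83.7, 638.9, 421.0], 0.83)]
frame part 4183 [[-117.   -51.   113.6]
 [-110.4   15.9  117.5]
 [ -85.3   56.   119.4]]
bar mid part 1721 [[-116.6  -25.5  114.6]
 [-112.     4.1  117.5]
 [-107.4   30.9  119.1]]
slope [-7.92918821e-03 -1.12068566e+02]
bar centre world [457.3  43.6 113.7] in tool [-0.3  0.6 40.7]
lid [[-76.8 -59.8 114.7]
 [ -3.8  29.5 116.3]
 [ 69.1  93.9 117.8]]
```

View pics/w3.png

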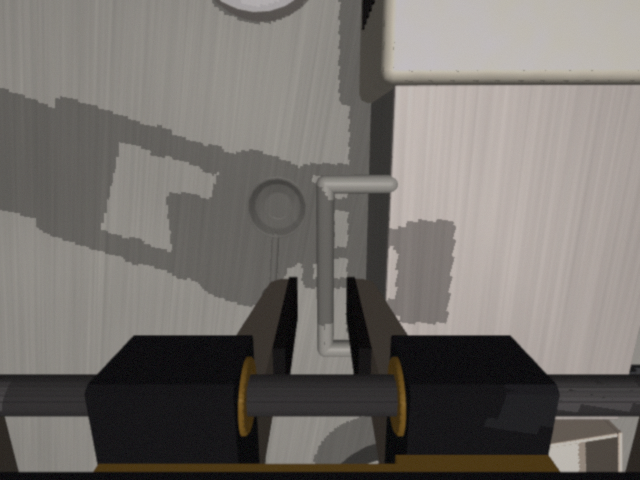

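The fingers straddle the bar (column 326, between the tips at 295 and 350) and clear the lid edge. I'll go down and grip.

```bash
python3 -m pendant '0 0.0006 0.02 0 0 0 0.25;0 0 0.02 0 0 0 0.25;0 0 0.012 0 0 0 0.25;0 0 0 0 0 0 0.25;0 0 0 0 0 0 0;0 0 0 0 0 0 0;0 0 0 0 0 0 0;0 0 0 0 0 0 0'
python3 - <<'E'
import numpy as np
# arc increments: tool y(+unit x), tool z(down) per 0.12 rad; bar 3 mm above hinge plane
r=187;a0=np.arctan2(3,187);th=np.arange(0,1.81,.12)
x=-r*np.cos(th+a0);z=r*np.sin(th+a0)
for t,dx,dz in zip(th[1:],np.diff(x),np.diff(z)): print(round(t,2),round(dx/1e3,4),round(-dz/1e3,4))
E
```

```text
clock: 5.55
tool_pos: [458.6, 43.8, 103.6]
tcp_rot: [3.139, 0.001, 1.748]
wrist_force: [3.7, 0.3, 3.5]
gripper_width: 0.099
grasp_force: 30.0
0.12 0.0017 -0.0224
0.24 0.0044 -0.022
0.36 0.007 -0.0213
0.48 0.0095 -0.0203
0.6 0.0118 -0.019
0.72 0.014 -0.0175
0.84 0.016 -0.0157
0.96 0.0178 -0.0137
1.08 0.0193 -0.0114
1.2 0.0205 -0.009
1.32 0.0215 -0.0065
1.44 0.0221 -0.0039
1.56 0.0224 -0.0012
1.68 0.0224 0.0015
1.8 0.022 0.0041
```

```bash
python3 -m pendant '0 0.0017 -0.0224 0 0 0 0;0 0.0044 -0.022 0 0 0 0;0 0.007 -0.0213 0 0 0 0;0 0.0095 -0.0203 0 0 0 0;0 0 0 0 0 0 0'
```

```text
clock: 6.18
tool_pos: [481.0, 47.8, 189.4]
tcp_rot: [3.139, 0.001, 1.749]
wrist_force: [5.5, -0.3, -5.7]
gripper_width: 0.095
grasp_force: 30.0
```

```bash
python3 -m pendant '0 0.0118 -0.019 0 0 0 0;0 0.014 -0.0175 0 0 0 0;0 0.016 -0.0157 0 0 0 0;0 0.0178 -0.0137 0 0 0 0;0 0 0 0 0 0 0'
python3 -m pendant '0 0.0193 -0.0114 0 0 0 0;0 0.0205 -0.009 0 0 0 0;0 0.0215 -0.0065 0 0 0 0;0 0.0221 -0.0039 0 0 0 0;0 0 0 0 0 0 0'
```

```text
clock: 6.8
tool_pos: [537.3, 58.0, 255.1]
tcp_rot: [-3.137, 0.0, 1.749]
wrist_force: [-7.1, -0.4, 7.3]
gripper_width: 0.096
grasp_force: 30.0
clock: 7.42
tool_pos: [620.5, 73.2, 285.1]
tcp_rot: [-3.14, -0.0, 1.749]
wrist_force: [-1.7, 1.2, 4.5]
gripper_width: 0.098
grasp_force: 30.0
```

```bash
python3 -m pendant '0 0.0224 -0.0012 0 0 0 0;0 0.0224 0.0015 0 0 0 0;0 0.018 0.003 0 0 0 0;0 0 0 0 0 0 0'
python3 -m pendant '0 0 0 0 0 0 0.2;0 0 0 0 0 0 0.35;0 0 -0.01 0 0 0 0.4;0 0 -0.02 0 0 0 0.4;0 0 -0.03 0 0 0 0.4;0 0 0 0 0 0 0.4'
python3 - <<'E'
from h import *
im,d=get_image('scene');im2,d2=get_image('side')
cv2.imwrite('pics/v2.png',np.hstack([cv2.resize(im[60:360,150:450],(400,400)),cv2.resize(im2[60:360,200:500],(400,400))]))
E
```

```text
clock: 7.92
tool_pos: [681.9, 84.4, 280.6]
tcp_rot: [-3.139, -0.001, 1.749]
wrist_force: [-0.1, 1.8, 0.5]
gripper_width: 0.1
grasp_force: 30.0
clock: 8.68
tool_pos: [683.4, 84.1, 346.1]
tcp_rot: [3.135, 0.002, 1.749]
wrist_force: [0.1, 0.3, -0.2]
gripper_width: 0.401
grasp_force: 0.0
```

View pics/v2.png

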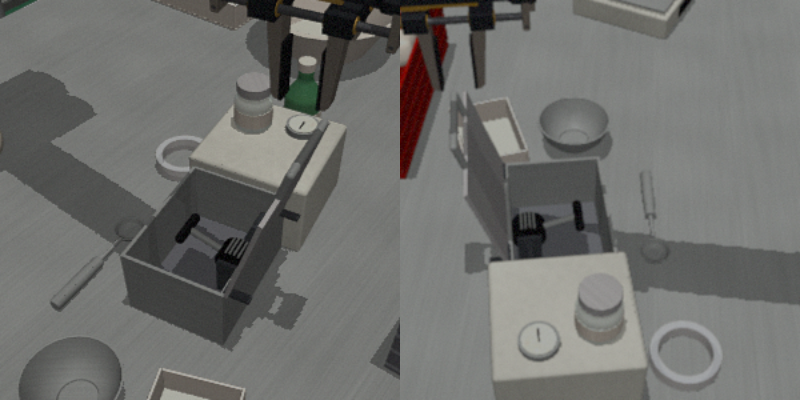

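The lid rests open, leaning back. The lever's black cross bar shows at (187,228) in the scene half and (578,215) in the side half. I'll move above it with the fingers shut and measure.

```bash
python3 -m pendant '0 -0.03 0 0 0 0 0;0 -0.03 0 0 0 0 0;0 -0.03 0 0 0 0 0;0 -0.03 0 0 0 0 0;0 -0.03 0 0 0 0 0;0 0 0.04 0 0 0 0;0 0 0.04 0 0 0 0;0 0 0.04 0 0 0 0;0 0 0.03 0 0 0 0;0 0 0 0 0 0 0'
cat > lev.py <<'E'
from h import *
ex=np.array([np.cos(.178),np.sin(.178)]);ey=np.array([-ex[1],ex[0]])
def U(Q): return np.c_[(Q[:,:2]-[568,61])@ex,(Q[:,:2]-[568,61])@ey,Q[:,2]]
out=[]
for n in ['scene','side','wrist']:
    s=get_state(); im,d=get_image(n); Q=pts(n,d,s).reshape(-1,3); q=U(Q); dark=im.reshape(-1,3).max(1)<60
    m=dark&(d.ravel()>0)&(q[:,0]>-62)&(q[:,0]<-10)&(abs(q[:,1])<60)&(q[:,2]>25)&(q[:,2]<102)
    print(n,[(np.array(r['box']).round().tolist(),r['confidence']) for r in recognise(n,'lever_tip')[:2]])
    if m.sum()>10: print('  dark',m.sum(),np.percentile(q[m],[3,50,97],axis=0).round(1).tolist())
    l=(d.ravel()>0)&(q[:,0]>70)&(q[:,0]<170)&(abs(q[:,1])<90)&(q[:,2]>150)&(q[:,2]<250)
    if l.sum()>50: k=np.polyfit(q[l,2],q[l,0],1); print('  lid angle',np.pi/2+np.arctan(k[0]),l.sum())
    if n=='wrist': cv2.imwrite('pics/v3.png',im)
print(s['tool_pos'],s['tcp_rot'],U(s['tool_pos'][None]),s['wrist_force'])
E
python3 lev.py
```

```text
clock: 10.02
tool_pos: [531.6, 58.0, 188.0]
tcp_rot: [-3.134, -0.002, 1.748]
wrist_force: [0.1, 0.6, -0.2]
gripper_width: 0.0
grasp_force: 0.0
scene [([281.0, 222.0, 347.0, 260.0], 0.84), ([319.0, 150.0, 395.0, 284.0], 0.31)]
  dark 183 [[-35.7, -28.3, 85.0], [-27.9, -5.8, 92.1], [-23.3, 22.1, 94.6]]
  lid angle 1.8505431744406153 268
side [([283.0, 214.0, 341.0, 256.0], 0.72)]
  dark 133 [[-35.6, -20.5, 87.9], [-29.7, 7.7, 92.3], [-24.4, 29.5, 95.6]]
  lid angle 1.8505204233910946 1395
wrist [([314.0, 108.0, 456.0, 278.0], 0.76)]
  dark 1293 [[-37.0, -22.2, 90.4], [-31.2, 4.4, 94.2], [-24.7, 28.2, 96.1]]
  lid angle 1.852246844437981 33280
[535.56190547  57.59628756 193.55543404] [3.13915441e+00 7.49038117e-04 1.74854582e+00] [[-32.52823216   2.39360557 193.55543404]] [-1.34344821 -0.04028285 -0.49285844]
```

View pics/v3.png

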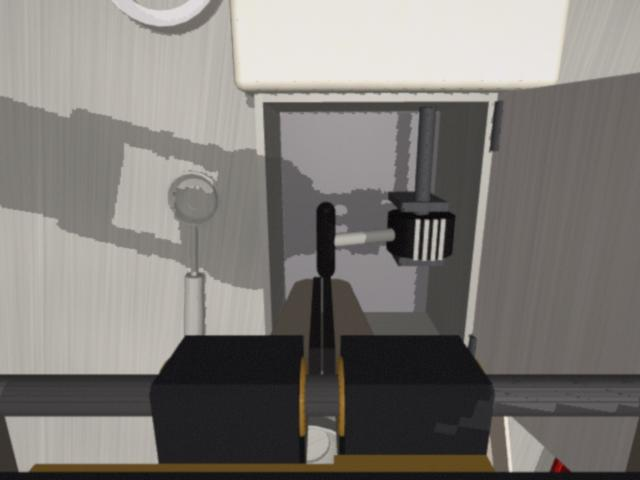

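The cross bar is at (326,240), right under the fingers' line. The lid is on its stop at 1.85 in all three views. I'll descend and press.

```bash
python3 -m pendant '0 0 0.03 0 0 0 0;0 0 0.03 0 0 0 0;0 0 0.02 0 0 0 0;0 0 0.01 0 0 0 0;0 0 0 0 0 0 0;0 0 0 0 0 0 0'
python3 -m pendant '0 0 0.01 0 0 0 0;0 0 0.01 0 0 0 0;0 0 0 0 0 0 0'
python3 -m pendant '0 0 0.01 0 0 0 0;0 0 0.01 0 0 0 0;0 0 0 0 0 0 0'
```

```text
clock: 11.08
tool_pos: [535.6, 57.6, 103.2]
tcp_rot: [3.14, 0.001, 1.749]
wrist_force: [0.4, -0.1, 0.7]
gripper_width: 0.002
grasp_force: 0.0
clock: 11.45
tool_pos: [534.0, 57.5, 81.7]
tcp_rot: [-3.14, 0.0, 1.749]
wrist_force: [-2.5, -0.7, 3.1]
gripper_width: 0.006
grasp_force: 1.7
clock: 11.82
tool_pos: [534.5, 57.4, 62.0]
tcp_rot: [-3.141, 0.0, 1.749]
wrist_force: [-3.1, -2.3, 4.4]
gripper_width: 0.006
grasp_force: 2.4
```

```bash
python3 -m pendant '0 0 0.008 0 0 0 0;0 0 0.007 0 0 0 0;0 0 0 0 0 0 0'
python3 -m pendant '0 0 0.002 0 0 0 0;0 0 0 0 0 0 0'
python3 -m pendant '0 0 0.002 0 0 0 0;0 0 0 0 0 0 0'
python3 lev.py
```

```text
clock: 12.2
tool_pos: [536.4, 57.8, 48.2]
tcp_rot: [3.138, 0.0, 1.748]
wrist_force: [-0.2, 0.7, 4.8]
gripper_width: 0.004
grasp_force: 2.4
clock: 12.45
tool_pos: [536.6, 57.9, 46.6]
tcp_rot: [3.137, 0.0, 1.748]
wrist_force: [-0.4, 0.5, 6.9]
gripper_width: 0.003
grasp_force: 3.1
clock: 12.7
tool_pos: [537.0, 57.8, 44.8]
tcp_rot: [3.137, 0.001, 1.748]
wrist_force: [0.7, 0.3, 5.9]
gripper_width: 0.004
grasp_force: 3.1
scene [([284.0, 220.0, 346.0, 260.0], 0.61)]
  dark 395 [[-45.7, -27.2, 37.4], [-27.5, -9.1, 68.8], [-15.5, 8.5, 99.7]]
  lid angle 1.850565800125939 267
side [([286.0, 220.0, 335.0, 256.0], 0.6), ([317.0, 361.0, 360.0, 431.0], 0.28)]
  dark 155 [[-37.2, 10.9, 36.7], [-31.7, 13.7, 52.4], [-25.4, 30.5, 99.0]]
  lid angle 1.8495635695348744 1383
wrist [([307.0, 76.0, 580.0, 375.0], 0.9)]
  dark 2408 [[-36.9, 4.1, 40.2], [-32.2, 12.9, 53.1], [-26.0, 28.8, 100.2]]
[537.01743611  57.82141113  44.88127542] [3.13650933e+00 7.16692113e-04 1.74829280e+00] [[-31.0558385    2.35745366  44.88127542]] [ 0.65308867 -0.26012718  5.65767053]
```

```bash
for i in 1; do python3 -m pendant '0 0 0.0015 0 0 0 0;0 0 0 0 0 0 0'; done
python3 -m pendant '0 0 0.0015 0 0 0 0;0 0 0 0 0 0 0'
python3 -m pendant '0 0 0.001 0 0 0 0;0 0 0 0 0 0 0'
```

```text
clock: 13.25
tool_pos: [537.3, 57.9, 43.6]
tcp_rot: [3.136, 0.001, 1.748]
wrist_force: [-0.7, 0.5, 8.0]
gripper_width: 0.004
grasp_force: 3.8
clock: 13.5
tool_pos: [537.6, 57.9, 42.5]
tcp_rot: [3.135, 0.001, 1.748]
wrist_force: [-1.0, 0.5, 8.6]
gripper_width: 0.003
grasp_force: 4.5
clock: 13.75
tool_pos: [537.8, 58.0, 41.8]
tcp_rot: [3.135, 0.001, 1.748]
wrist_force: [-0.8, 0.9, 9.8]
gripper_width: 0.003
grasp_force: 4.9
```

```bash
python3 -m pendant '0 0 0.001 0 0 0 0;0 0 0 0 0 0 0'
python3 -m pendant '0 0 0.001 0 0 0 0;0 0 0 0 0 0 0'
python3 -m pendant '0 0 0.001 0 0 0 0;0 0 0 0 0 0 0'
```

```text
clock: 14.0
tool_pos: [537.9, 58.0, 41.5]
tcp_rot: [3.135, 0.001, 1.748]
wrist_force: [-2.3, 1.0, 16.0]
gripper_width: 0.003
grasp_force: 7.9
clock: 14.25
tool_pos: [538.0, 58.0, 41.3]
tcp_rot: [3.135, 0.001, 1.749]
wrist_force: [-5.7, 1.6, 20.9]
gripper_width: 0.005
grasp_force: 11.0
clock: 14.5
tool_pos: [538.0, 58.0, 41.1]
tcp_rot: [3.136, 0.001, 1.749]
wrist_force: [-8.5, 1.7, 28.1]
gripper_width: 0.004
grasp_force: 14.1
```

```bash
python3 -m pendant '0 0 -0.0012 0 0 0 0;0 0 0 0 0 0 0;0 0 0 0 0 0 0;0 0 0 0 0 0 0'
python3 lev.py | grep -A2 -e scene -e side -e '^\['
python3 - <<'E'
from h import *
im,d=get_image('scene');im2,d2=get_image('side')
cv2.imwrite('pics/v4.png',np.hstack([cv2.resize(im[60:360,150:450],(400,400)),cv2.resize(im2[60:360,200:500],(400,400))]))
E
```

```text
clock: 15.0
tool_pos: [537.9, 58.0, 41.4]
tcp_rot: [3.135, 0.001, 1.749]
wrist_force: [-5.3, 1.6, 20.2]
gripper_width: 0.008
grasp_force: 10.3
scene [([282.0, 221.0, 344.0, 264.0], 0.84)]
  dark 404 [[-43.8, -26.6, 33.3], [-26.5, -9.1, 66.4], [-14.4, 8.5, 100.9]]
  lid angle 1.8504072888004375 264
side [([281.0, 219.0, 341.0, 258.0], 0.61)]
  dark 161 [[-36.0, 9.5, 34.3], [-30.7, 13.7, 53.8], [-24.6, 29.3, 101.1]]
  lid angle 1.8502172066542464 1382
--
[537.93554916  58.00260497  41.36695329] [3.13526599e+00 7.56979247e-04 1.74849277e+00] [[-30.12014937   2.3732221   41.36695329]] [-5.55268081  0.94845779 20.12509375]
```

View pics/v4.png

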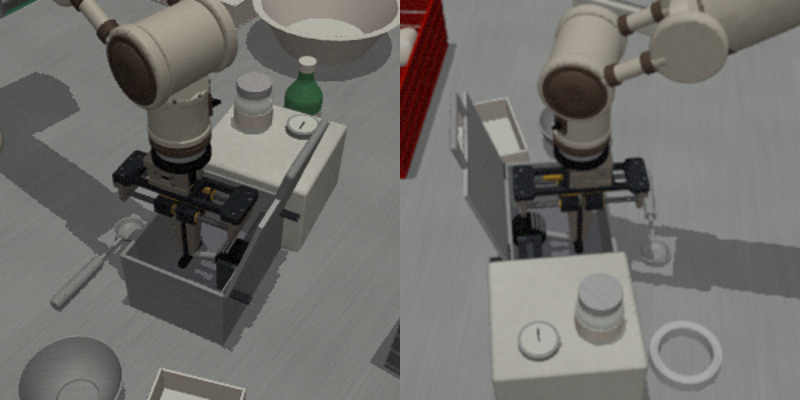

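View pics/v3.png

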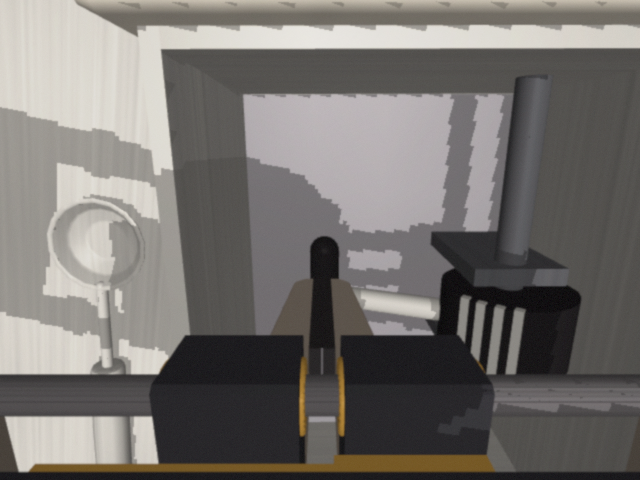

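The pictures show the cross bar, (324,255) in the wrist view, pressed down under the shut fingers at its hard stop, past the third click. The lid is open on its stop, the body clears the rim, and the other things are where they were. I'll hand it in.

```bash
python3 -c "
from cell import env
print(env.sign_off())"
```

```text
the job is handed in; nothing more can be done
None
```

The job is handed in: the lid rests open on its stop at 1.85 rad, and the fingers are holding the lever down at its hard stop, past the third click, with about 20 N; nothing else looks moved.

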